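Mix a sample jar on the touch mixer

TASK

Pick up the brown sample jar with the green cap and, keeping it upright, press it down centrally onto the round sprung pad of the blue touch mixer until the pad is fully depressed; keep it down for about two seconds. Then stand the jar on the round cork mat, wholly on it, setting it down rather than dropping it, and let go. Leave the dish, the brush and the stone where they are.

Things in the scene. Friction and masses are not known exactly. Their poses are not given: they have to be found in the camera images.
- jar: closed cylindrical sample jar, amber brown with a pale label and a fixed green cap, 56 mm in diameter, 100 mm high over the cap, about 0.19 kg (0.15 to 0.26); loose, stands upright on the table. Origin at the centre of its underside, z up along the jar. The straight side wall is gripped across the 56 mm diameter, from above, anywhere 20 to 65 mm above its underside, from any side
- mixer: blue touch mixer fixed to the table: box 124 (x) x 140 (y) mm, 66 mm high, with a black control strip with a knob and red switch on its front (-x) face, and a round black rubber pad with a metal rim on top. Origin at the centre of its underside on the table, z up
- pad_top (a point): centre of the upper face of the mixer's pad: a flat disc 100 mm in diameter, 10 mm thick, on a stem in the middle of the mixer; its upper face is 92 mm above the table when up, 80 mm when fully depressed
- mixer_pad (a joint): how far the mixer's pad is pressed down, m: 0 up, 0.012 at its firm stop. A spring pushes it up: it begins to yield at about 5 N and reaches the stop at about 11 N, so the jar's own weight does not move it; it springs back when relieved
- cork_mat: round brown cork mat, 160 mm in diameter, 6 mm thick, fixed flat on the table; origin at the centre of its underside (its upper face is 6 mm above the origin)
- dish: small white plastic dish with a few dark fragments in it, 80 x 94 x 18 mm, bystander; origin at the centre of its underside
- brush: wooden-handled brush lying down, 168 mm long (y), 28 wide, 21 high, bystander; origin at the centre of its underside
- stone: rounded pale stone, 56 x 59 x 49 mm, bystander; origin at the centre of its underside

How it is judged:
By the outcome, as a careful person would: the job done as asked, in the order asked, and still so for the second after the job is handed in, with the robot touching nothing.
It also fails if it takes over 56 s, if anything falls off the work surface, if the arm or the gripper's body presses on something with over 40 N, if the wrist force passes 120 N, or if a joint passes its speed limit or range.

ROBOT

A 6-joint arm with a two-finger parallel gripper is mounted at the origin on a cart in front of the work surface, level with it; the furniture and walls round the work are solid. World frame = base frame: x ahead of the robot, y to its left, z up, the work surface at z = 0. Lengths are in m, angles in rad, forces in N, time in s.
With the tool pointing down it reaches from about 0.3 to 0.875 m from the base axis. Payload 6.4 kg.
Tool frame: the origin (TCP) lies at the very end of the fingers, on their centre line; the grasp point (between the pads) lies 19 mm behind it (bot.grasp_offset is the z of the grasp point in the tool frame, in m); z points along the fingers, y is the line along which they close (so a half turn about z gives the same grasp; the last joint's range is limited). The gripper opens to 88 mm and grips with 3 to 60 N. Pads are 18 mm wide; open, the fingers measure 123 mm over their backs; the gripper's body (75 mm by 187 mm) begins 45 mm behind the grasp point.
Start: joints at [-1.535, 0.181, 1.607, -0, 1.354, -0.206], TCP at [0.138, -0.558, 0.239] pointing down, gripper open.
Joint ranges: [-2.99, 2.99], [-0.89, 2.07], [0.3, 2.58], [-1.14, 4.28], [0, 2.63], [-3.12, 3.12]. Speed limits (rad/s): [2.57, 2.57, 3.01, 3.14, 3.14, 3.14].

INTERFACE

Orientations are given as a rotation vector (axis times angle).
In Python, from cell import bot gives the robot as it stands. The module is installed in compiled form; this text tells all that it offers.
- The arm moves only by the shell command python3 -m inch 'ROWS' [OPENING] [FORCE]. ROWS is JSON, a list that holds one entry, the list of rows, each a list of 6 numbers: the shift along the tool's x, y, z in mm, then the turn, a rotation vector about the tool's x, y, z in degrees. In form: [[[tx, ty, tz, rx, ry, rz], ...]]. A call has 1 to 10 rows; each row is the pose to reach, as a shift and turn from the pose commanded when the call began, along the tool's axes at that moment; what a row does not reach only later rows make up. A row lasts 1/10 s, in which the tool goes at most 50 mm and 8.59 degrees, less where a joint would pass 70% of its speed; a pose out of reach is approached as far as the arm can. A call with a gripper value outside its range is refused whole. OPENING is the closure in counts, from 0 (fully open) to 255 (shut), set as the call begins (- or left out, the last holds). The fingers move at their own pace and stop on an object; FORCE is the grip in N (left out, the last holds). Time passes only in rows, so rows that repeat a pose let the fingers close. It gives the time, the measured TCP pose, the force, the opening and the grip force at its end, in the units of the state.
- bot.get_state(): the state, without advancing time (a new reading comes with each control period).
- bot.get_image(name): name is "side" or "top"; returns the picture (384x512x3 uint8, blue, green, red); there is no depth.
- bot.get_calibration(name): a dict with "fov_y" (degrees; the focal length in pixels is half the picture's height over the tangent of half this angle, whatever the lens; pixels are square), "cx", "cy" (the principal point, pixels), "k1" (the pictures are not rectified: a ray, as slopes to the right and down, at radius r is drawn at 1 + k1 r^2 times it, then the intrinsics apply), "R" (3x3) and "t" (3): a world point X has camera coordinates R X + t. Camera axes: x right, y down, z forward; pixel columns grow to the right and rows downward; lengths in m; the calibration is good to about 2 mm. A picture is of the moment at which its call begins. get_calibration takes no time and is no camera call.
- bot.hand_in(): hands the job in; it is judged then, once.
The state is a dict: "clock": time; "joint_pos": joint angles; "joint_velocities": joint speeds; "joint_torque": joint torques, N m; "eef_pos": TCP position; "ee_rot": TCP orientation; "ft_force": force on the tool from outside, world axes, zero at the start; "torque": the same for the moment, N m; "opening": finger opening in m; "finger_force": force on a finger pad.
Only numpy, scipy, OpenCV 4.12 (cv2) and the standard library are available. Lean on these libraries where they do the work, as an engineer would, in place of code of your own. Each camera call takes 0.05 s, during which the arm holds its last target. There are 200 camera calls.

## Working session

There is one attempt and no reset: what is moved stays moved. The work goes in short steps, Python scripts to look and compute and a shell command to move; the robot and the scene stay as the last step left them, time stands still between calls to the robot, and variables do not carry over. Pictures are saved under pics/ and viewed, at most 10 in all, crops included, and the job is handed in when it is done.

```bash
mkdir -p pics; python3 - <<'E'
from cell import bot
import cv2,numpy as np
s=bot.get_state();print({k:np.round(v,3).tolist() for k,v in s.items()},bot.grasp_offset)
for n in("top","side"):
    cv2.imwrite(f"pics/{n}0.png",bot.get_image(n));print(bot.get_calibration(n))
E
```

```text
{'clock': 0.0, 'joint_pos': [-1.535, 0.182, 1.608, 0.0, 1.354, -0.206], 'joint_velocities': [-0.001, 0.0, 0.002, -0.0, -0.0, -0.0], 'joint_torque': [-0.001, -43.387, -34.185, 0.07, 0.038, -0.0], 'eef_pos': [0.138, -0.558, 0.238], 'ee_rot': [-3.117, -0.379, -0.0], 'ft_force': [0.086, 0.009, 0.423], 'torque': [0.02, -0.004, -0.046], 'finger_force': 0.0, 'opening': 0.088} -0.0187
{'fov_y': 46.02440993851624, 'cx': 258.9514273300356, 'cy': 189.2695020095574, 'k1': -0.1790336035375423, 'R': array([[-0.02254892, -0.99972562,  0.00634236],
       [-0.99780265,  0.0221093 , -0.06245839],
       [ 0.06230103, -0.00773679, -0.99802742]]), 't': array([-0.1764891 ,  0.60120063,  1.39442314])}
{'fov_y': 43.505671031565434, 'cx': 250.73134826556512, 'cy': 192.52558112307793, 'k1': 0.01254107193122122, 'R': array([[-0.98255181, -0.18598439,  0.00132115],
       [-0.06140511,  0.31768052, -0.94620743],
       [ 0.17556011, -0.92977895, -0.32355796]]), 't': array([0.53647468, 0.19396872, 0.84376135])}
```

View pics/top0.png

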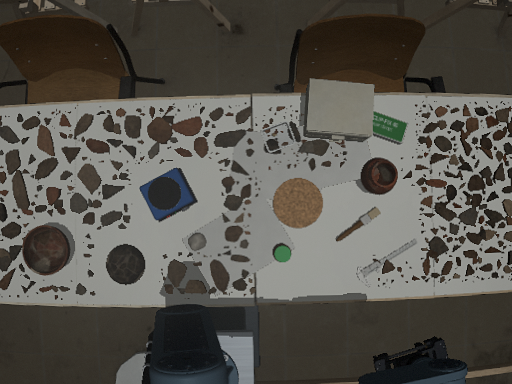

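View pics/side0.png

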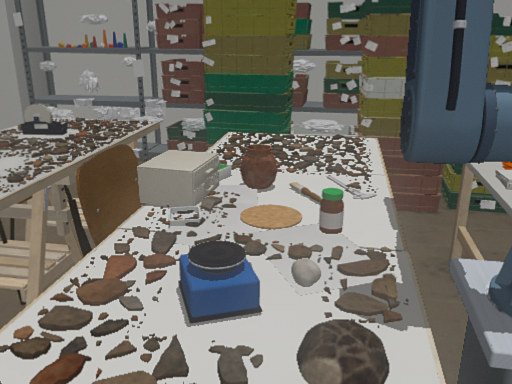

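The top view shows the jar's green cap at (282,253), the pad at (165,193), the cork mat at (298,203), the brush at (358,224), the dish at (283,138) and the stone at (197,241). The side view shows the jar at (331,210), the pad at (217,258) and the mat at (271,216). Next I'll measure positions.

```bash
cat > h.py <<'E'
import cv2,numpy as np
from cell import bot
def K(c): f=192/np.tan(np.radians(c["fov_y"]/2)); return np.array([[f,0,c["cx"]],[0,f,c["cy"]],[0,0,1]])
def world(n,uv,z):
    c=bot.get_calibration(n); p=cv2.undistortPoints(np.array(uv,float).reshape(-1,1,2),K(c),np.array([c["k1"],0,0,0,0]))[:,0]
    d=np.c_[p,np.ones(len(p))]@c["R"]; o=-c["R"].T@c["t"]
    return o+d*((z-o[2])/d[:,2])[:,None]
def proj(n,X):
    c=bot.get_calibration(n); return cv2.projectPoints(np.array(X,float).reshape(-1,1,3),cv2.Rodrigues(c["R"])[0],c["t"],K(c),np.array([c["k1"],0,0,0,0]))[0][:,0]
def blob(im,lo,hi,box):
    x0,y0,x1,y1=box; m=cv2.inRange(cv2.cvtColor(im,cv2.COLOR_BGR2HSV),lo,hi)
    k=np.zeros_like(m);k[y0:y1,x0:x1]=m[y0:y1,x0:x1]
    n,l,s,c=cv2.connectedComponentsWithStats(k); i=1+s[1:,4].argmax()
    h=max(cv2.findContours((l==i).astype(np.uint8),0,1)[0],key=len)
    return c[i],s[i],cv2.convexHull(h)[:,0]
def circ(n,h,z):
    w=world(n,h,z)[:,:2].astype(np.float32); (x,y),(a,b),t=cv2.fitEllipse(w); return np.round([x,y,a,b],4)
E
python3 - <<'E'
from h import *
t=cv2.imread("pics/top0.png");s=cv2.imread("pics/side0.png")
for n,im,bx in(("top",t,(265,235,300,270)),("side",s,(315,180,350,205))):
    c,st,h=blob(im,(50,90,40),(85,255,255),bx);print("cap",n,c,st,circ(n,h,.1 if n=="top" else .09))
for n,im,bx in(("top",t,(265,170,330,235)),("side",s,(235,200,305,232))):
    c,st,h=blob(im,(5,70,80),(25,255,255),bx);print("mat",n,c,st,circ(n,h,.006))
c,st,h=blob(t,(100,120,40),(130,255,255),(130,160,205,225))
r=cv2.minAreaRect(h.astype(np.float32));b=cv2.boxPoints(r);print("mixer",c,r,b,world("top",b,.066).round(3))
for n,im,bx in(("top",t,(140,170,190,215)),("side",s,(185,238,250,280))):
    c,st,h=blob(im,(0,0,0),(180,110,75),bx);print("pad",n,c,st,circ(n,h,.09))
print("stone",world("top",[[197,241]],.03),"brush",world("top",[[338,239],[379,210]],.01))
E
python3 - <<'E'
import cv2,numpy as np
t=cv2.imread("pics/top0.png")[160:280,130:330];s=cv2.imread("pics/side0.png")[170:320,170:360]
a=cv2.resize(t,None,fx=3,fy=3);b=cv2.resize(s,(600,474))[:220]
b=cv2.resize(s,(304,240));o=np.zeros((600,600,3),np.uint8);o[:360]=a;o[360:,:304]=b
cv2.imwrite("pics/crop.png",o)
E
```

```text
cap top [282.22897196 253.43457944] [274 246  17  16 214] [ 0.402  -0.2532  0.0467  0.0482]
cap side [332.625 193.555] [323 188  20  12 200] [ 0.4007 -0.2582  0.0484  0.0936]
mat top [297.49636929 202.54460581] [ 273  178   50   50 1928] [ 0.5534 -0.311   0.1555  0.1568]
mat side [270.69422911 216.33333333] [ 241  205   61   24 1161] [ 0.5523 -0.3021  0.1552  0.1637]
mixer [168.52180685 193.99844237] ((166.0, 193.5), (37.31843185424805, 42.601261138916016), 61.69924545288086) [[138.39908 187.16974]
 [175.90826 166.97247]
 [193.60092 199.83026]
 [156.09174 220.02753]] [[0.609 0.179 0.066]
 [0.668 0.062 0.066]
 [0.567 0.009 0.066]
 [0.508 0.125 0.066]]
pad top [163.99206349 192.96145125] [148 176  33  34 882] [0.5889 0.0954 0.1001 0.1035]
pad side [216.50636132 253.59881255] [ 189  238   57   29 1179] [0.5877 0.0945 0.0953 0.1113]
stone [[0.44021733 0.00563028 0.03      ]] brush [[ 0.43502681 -0.43570867  0.01      ]
 [ 0.52303415 -0.5709675   0.01      ]]
```

View pics/crop.png

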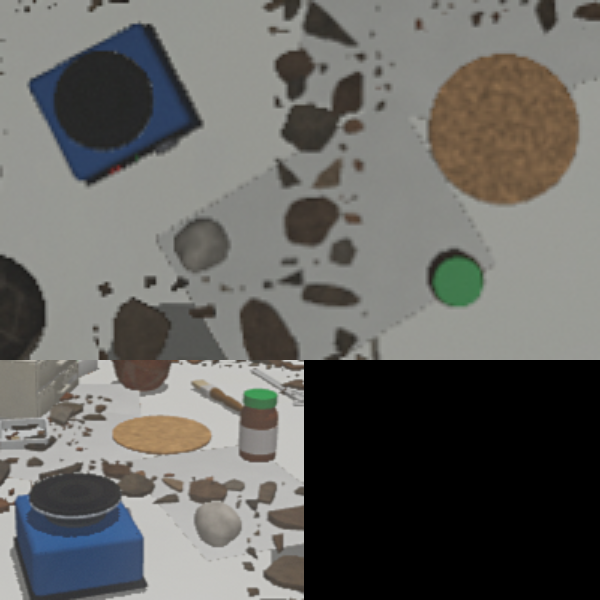

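The crop matches the segmentation: cap at (282,253) and a clear approach to the jar. Estimates are jar (0.402,-0.254), pad (0.588,0.095) and mat (0.553,-0.308). I'll grip at about 60 mm height, which puts the TCP at z=0.042.

```bash
cat > go.py <<'E'
import sys,numpy as np
from scipy.spatial.transform import Rotation as Ro
from cell import bot
s=bot.get_state(); R=Ro.from_rotvec(s["ee_rot"]); p=np.array(s["eef_pos"])
d=R.inv().apply(np.array(eval(sys.argv[1]))-p)*1000
z=R.as_matrix()[:,2]
print("pos",p.round(4),"delta",d.round(1),"z",z.round(4),"q",np.round(s["joint_pos"],2),"F",np.round(s["ft_force"],1),"open",round(s["opening"],4),"ff",s["finger_force"],"t",s["clock"],"x",R.as_matrix()[:,0].round(3))
E
python3 go.py '[.402,-.254,.18]'
```

```text
pos [ 0.1377 -0.5578  0.2379] delta [ 329.4 -231.6   58.4] z [-1.0e-04  1.5e-03 -1.0e+00] q [-1.54  0.18  1.61 -0.    1.35 -0.21] F [-0.2 -0.2  0.4] open 0.0885 ff 0.0 t 0.1 x [0.971 0.239 0.   ]
```

```bash
python3 -m inch '[[[20,-14,4,0,0,0],[55,-39,10,0,0,0],[95,-67,17,0,0,0],[135,-95,24,0,0,0],[175,-123,31,0,0,0],[215,-151,38,0,0,0],[255,-179,45,0,0,0],[290,-204,52,0,0,0],[317,-223,56,0,0,0],[329,-232,58,0,0,0]]]' 0 && python3 -m inch '[[[0,0,0,0,0,0],[0,0,0,0,0,0],[0,0,0,0,0,0]]]' && python3 go.py '[.402,-.254,.042]'
python3 - <<'E'
from h import *
a=bot.get_image("top");b=bot.get_image("side")
o=np.zeros((300,600,3),np.uint8);o[:]=np.hstack([cv2.resize(a[193:293,222:322],(300,300)),cv2.resize(b[120:240,270:390],(300,300))]);cv2.imwrite("pics/c1.png",o)
E
```

```text
clock: 1.1
eef_pos: [0.4026, -0.2514, 0.1799]
ee_rot: [-3.117, -0.383, 0.001]
ft_force: [-0.3, -0.1, -0.5]
opening: 0.0881
finger_force: 0.0
clock: 1.4
eef_pos: [0.4011, -0.2551, 0.1808]
ee_rot: [3.119, 0.377, -0.0]
ft_force: [0.2, 0.9, 0.3]
opening: 0.088
finger_force: 0.0
pos [ 0.4011 -0.2551  0.1808] delta [  1.2  -0.9 138.8] z [-1.e-04 -3.e-04 -1.e+00] q [-0.82  0.02  1.91 -0.    1.22  0.51] F [0.2 0.9 0.3] open 0.088 ff 0.0 t 1.4 x [ 0.971  0.238 -0.   ]
```

View pics/c1.png

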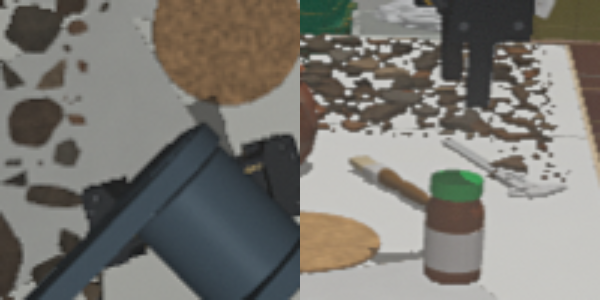

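The tool is centred over the jar: in the side view the fingers' midpoint is near u≈336 and the jar near u≈333. Now I descend and grip.

```bash
python3 -m inch '[[[1,-1,10,0,0,0],[1,-1,30,0,0,0],[1,-1,50,0,0,0],[1,-1,70,0,0,0],[1,-1,90,0,0,0],[1,-1,105,0,0,0],[1,-1,120,0,0,0],[1,-1,130,0,0,0],[1,-1,136,0,0,0],[1,-1,139,0,0,0]]]' 0 && python3 -m inch '[[[0,0,0,0,0,0],[0,0,0,0,0,0],[0,0,0,0,0,0]]]' && python3 go.py '[.402,-.254,.042]'
```

```text
clock: 2.5
eef_pos: [0.402, -0.253, 0.0411]
ee_rot: [-3.118, -0.378, 0.001]
ft_force: [-1.1, 0.7, 0.4]
opening: 0.0884
finger_force: 0.0
clock: 2.8
eef_pos: [0.4027, -0.2534, 0.0423]
ee_rot: [3.118, 0.379, 0.001]
ft_force: [-0.3, 0.6, 0.8]
opening: 0.0884
finger_force: 0.0
pos [ 0.4027 -0.2534  0.0423] delta [-0.8  0.4  0.3] z [ 8.e-04 -9.e-04 -1.e+00] q [-0.81  0.25  1.99 -0.    0.91  0.52] F [-0.3  0.6  0.8] open 0.0884 ff 0.0 t 2.8 x [0.971 0.24  0.001]
```

```bash
H='[[[0,0,0,0,0,0]]]'; python3 -m inch '[[[0,0,0,0,0,0],[0,0,0,0,0,0],[0,0,0,0,0,0],[0,0,0,0,0,0],[0,0,0,0,0,0],[0,0,0,0,0,0],[0,0,0,0,0,0],[0,0,0,0,0,0],[0,0,0,0,0,0],[0,0,0,0,0,0]]]' 255 8 && python3 -m inch '[[[0,0,0,0,0,0],[0,0,0,0,0,0],[0,0,0,0,0,0],[0,0,0,0,0,0],[0,0,0,0,0,0]]]' 255 45 && python3 go.py '[.402,-.254,.042]'
```

```text
clock: 3.8
eef_pos: [0.4024, -0.2532, 0.0418]
ee_rot: [3.118, 0.379, 0.0]
ft_force: [0.3, 0.0, 1.3]
opening: 0.0558
finger_force: 8.0
clock: 4.3
eef_pos: [0.4024, -0.2532, 0.0418]
ee_rot: [3.118, 0.379, 0.0]
ft_force: [0.3, -1.1, 2.1]
opening: 0.0551
finger_force: 45.0
pos [ 0.4024 -0.2532  0.0418] delta [-0.6  0.7 -0.2] z [ 2.e-04 -2.e-04 -1.e+00] q [-0.81  0.25  1.99 -0.    0.91  0.52] F [ 0.3 -1.1  2.1] open 0.0551 ff 44.99982101842761 t 4.3 x [0.971 0.239 0.   ]
```

Gripped across 55 mm. Lifting to z=0.20 and checking.

```bash
python3 -m inch '[[[0,0,-5,0,0,0],[0,0,-15,0,0,0],[0,0,-30,0,0,0],[0,0,-50,0,0,0],[0,0,-70,0,0,0],[0,0,-90,0,0,0],[0,0,-110,0,0,0],[0,0,-130,0,0,0],[0,0,-148,0,0,0],[0,0,-158,0,0,0]]]' && python3 -m inch '[[[0,0,0,0,0,0],[0,0,0,0,0,0]]]' && python3 go.py '[.588,.095,.2]'
python3 - <<'E'
from h import *
b=bot.get_image("side");cv2.imwrite("pics/c2.png",cv2.resize(b[100:220,290:410],(480,480)))
E
```

```text
clock: 5.3
eef_pos: [0.4026, -0.2531, 0.2016]
ee_rot: [3.117, 0.379, 0.002]
ft_force: [0.3, -0.7, -2.0]
opening: 0.0553
finger_force: 45.0
clock: 5.5
eef_pos: [0.402, -0.2526, 0.1992]
ee_rot: [-3.118, -0.379, 0.001]
ft_force: [-0.9, -0.2, -1.9]
opening: 0.0547
finger_force: 45.0
pos [ 0.402  -0.2526  0.1992] delta [ 263.9 -293.    -0.7] z [-5.e-04  7.e-04 -1.e+00] q [-0.81 -0.01  1.89  0.    1.26  0.52] F [-0.9 -0.2 -1.9] open 0.0547 ff 44.999640765599906 t 5.5 x [ 0.971  0.239 -0.   ]
```

View pics/c2.png

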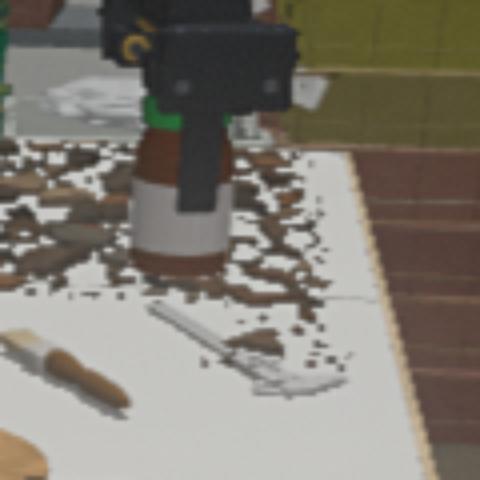

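The jar hangs upright in the grip: jar centre about 182 in the crop, with the near finger offset by the tool's yaw as expected. Moving over the pad.

```bash
python3 -m inch '[[[10,-11,0,0,0,0],[35,-39,0,0,0,0],[65,-72,0,0,0,0],[95,-105,0,0,0,0],[125,-139,0,0,0,0],[155,-172,0,0,0,0],[185,-205,0,0,0,0],[215,-239,0,0,0,0],[243,-270,0,0,0,0],[258,-286,0,0,0,0]]]' && python3 -m inch '[[[5,-5,0,0,0,0],[6,-7,0,0,0,0],[6,-7,0,0,0,0],[6,-7,0,0,0,0],[6,-7,0,0,0,0]]]' && python3 go.py '[.588,.095,.15]'
python3 - <<'E'
from h import *
b=bot.get_image("side");a=bot.get_image("top");cv2.imwrite("pics/c3.png",np.hstack([cv2.resize(b[140:320,150:290],(373,480)),cv2.resize(a[130:250,110:220],(400,480))]))
E
```

```text
clock: 6.55
eef_pos: [0.5844, 0.0896, 0.198]
ee_rot: [-3.117, -0.382, 0.004]
ft_force: [-0.6, -0.7, -1.8]
opening: 0.0548
finger_force: 45.0
clock: 7.05
eef_pos: [0.5882, 0.0935, 0.1998]
ee_rot: [3.119, 0.377, -0.0]
ft_force: [-0.2, -0.8, -2.8]
opening: 0.0548
finger_force: 45.0
pos [0.5882 0.0935 0.1998] delta [ 0.1 -1.5 49.8] z [-1.e-04 -2.e-04 -1.e+00] q [-0.04  0.26  1.59 -0.    1.29  1.29] F [-0.2 -0.8 -2.8] open 0.0548 ff 44.999779486097395 t 7.05 x [ 0.971  0.238 -0.   ]
```

View pics/c3.png

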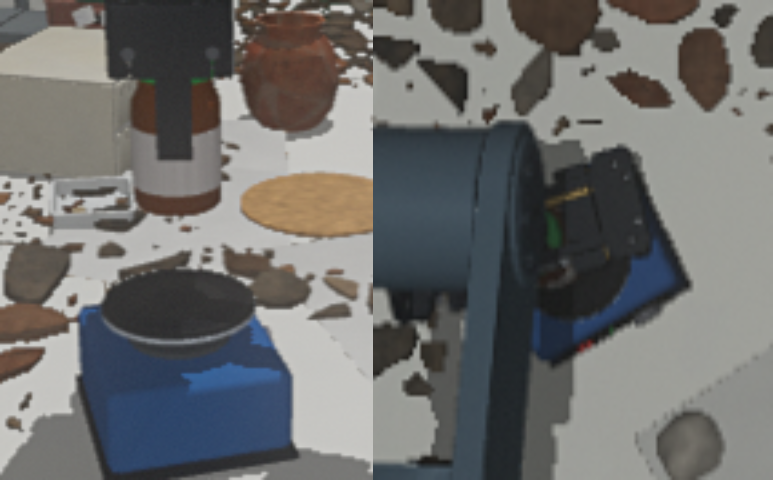

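The jar (u≈176) is centred over the pad (u≈179) within about 2 mm, and upright. Descending in steps while watching the force.

```bash
python3 -m inch '[[[0,-1,5,0,0,0],[0,-1,15,0,0,0],[0,-1,28,0,0,0],[0,-1,40,0,0,0],[0,-1,50,0,0,0],[0,-1,56,0,0,0],[0,-1,59,0,0,0],[0,-1,60,0,0,0],[0,-1,60,0,0,0]]]' && python3 go.py '[.588,.095,.122]' && python3 -m inch '[[[0,0,2,0,0,0],[0,0,4,0,0,0],[0,0,6,0,0,0],[0,0,8,0,0,0],[0,0,10,0,0,0],[0,0,12,0,0,0],[0,0,12,0,0,0],[0,0,12,0,0,0]]]' && python3 go.py '[.588,.095,.122]'
```

```text
clock: 8.05
eef_pos: [0.5885, 0.0956, 0.14]
ee_rot: [3.119, 0.379, 0.001]
ft_force: [0.7, 0.6, -2.0]
opening: 0.0547
finger_force: 45.0
pos [0.5885 0.0956 0.14  ] delta [-0.6  0.5 18. ] z [ 5.e-04 -0.e+00 -1.e+00] q [-0.04  0.33  1.63 -0.    1.18  1.29] F [ 0.7  0.6 -2. ] open 0.0547 ff 44.99989373143762 t 8.05 x [0.971 0.24  0.   ]
clock: 8.85
eef_pos: [0.5885, 0.0956, 0.1282]
ee_rot: [3.119, 0.379, 0.001]
ft_force: [-2.3, 0.6, 6.2]
opening: 0.0549
finger_force: 45.0
pos [0.5885 0.0956 0.1282] delta [-0.6  0.5  6.2] z [ 6.e-04 -0.e+00 -1.e+00] q [-0.04  0.34  1.64  0.    1.15  1.29] F [-2.3  0.6  6.2] open 0.0549 ff 44.99948822893202 t 8.85 x [0.971 0.239 0.001]
```

```bash
python3 -m inch '[[[0,0,1,0,0,0],[0,0,2,0,0,0],[0,0,3,0,0,0],[0,0,4,0,0,0],[0,0,5,0,0,0],[0,0,5,0,0,0],[0,0,5,0,0,0]]]' && python3 -m inch '[[[0,0,0.5,0,0,0],[0,0,1,0,0,0],[0,0,1,0,0,0]]]' && python3 -m inch '[[[0,0,0.5,0,0,0],[0,0,0.8,0,0,0],[0,0,0.8,0,0,0]]]'
```

```text
clock: 9.55
eef_pos: [0.5886, 0.0956, 0.1237]
ee_rot: [3.118, 0.379, 0.001]
ft_force: [-3.6, -0.3, 6.9]
opening: 0.0546
finger_force: 45.0
clock: 9.85
eef_pos: [0.5886, 0.0956, 0.1227]
ee_rot: [3.119, 0.379, 0.001]
ft_force: [-3.3, -0.1, 7.7]
opening: 0.0554
finger_force: 45.0
clock: 10.15
eef_pos: [0.5886, 0.0956, 0.122]
ee_rot: [3.118, 0.379, 0.001]
ft_force: [-3.7, 0.1, 8.1]
opening: 0.0549
finger_force: 45.0
```

```bash
python3 -m inch '[[[0,0,0.5,0,0,0],[0,0,1,0,0,0],[0,0,1,0,0,0]]]' && python3 -m inch '[[[0,0,0.5,0,0,0],[0,0,1,0,0,0],[0,0,1,0,0,0]]]' && python3 go.py '[.588,.095,.122]'
python3 - <<'E'
from h import *
b=bot.get_image("side");cv2.imwrite("pics/c4.png",cv2.resize(b[160:320,150:290],(525,600)))
print(bot.get_state()["torque"])
E
```

```text
clock: 10.45
eef_pos: [0.5888, 0.0957, 0.1218]
ee_rot: [3.118, 0.379, 0.002]
ft_force: [-5.4, -0.6, 13.7]
opening: 0.0552
finger_force: 45.0
clock: 10.75
eef_pos: [0.5889, 0.0957, 0.1218]
ee_rot: [3.118, 0.379, 0.003]
ft_force: [-8.7, -1.0, 20.0]
opening: 0.0553
finger_force: 45.0
pos [0.5889 0.0957 0.1218] delta [-1.1  0.4 -0.2] z [ 1.7e-03 -1.0e-04 -1.0e+00] q [-0.04  0.35  1.65 -0.    1.14  1.29] F [-8.7 -1.  20. ] open 0.0553 ff 45.00025589950383 t 10.75 x [0.971 0.24  0.002]
[0.08163738 1.48532489 0.03133991]
```

View pics/c4.png

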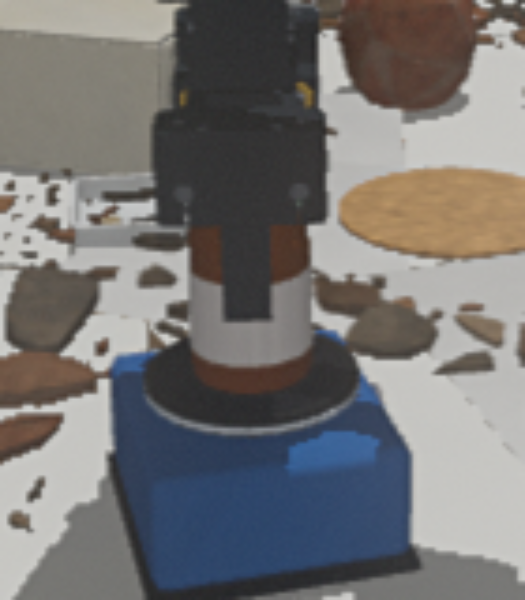

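The stop is reached: TCP steady at 0.1218 with force rising to 20 N, and the jar upright and central on the lowered pad. Holding for two seconds.

```bash
for i in 1 2; do python3 -m inch '[[[0,0,0,0,0,0],[0,0,0,0,0,0],[0,0,0,0,0,0],[0,0,0,0,0,0],[0,0,0,0,0,0],[0,0,0,0,0,0],[0,0,0,0,0,0],[0,0,0,0,0,0],[0,0,0,0,0,0],[0,0,0,0,0,0]]]'; done; python3 -m inch '[[[0,0,-2,0,0,0],[0,0,-5,0,0,0],[0,0,-9,0,0,0],[0,0,-14,0,0,0],[0,0,-22,0,0,0],[0,0,-32,0,0,0],[0,0,-42,0,0,0],[0,0,-52,0,0,0],[0,0,-58,0,0,0],[0,0,-60,0,0,0]]]' && python3 -m inch '[[[0,0,0,0,0,0],[0,0,0,0,0,0]]]' && python3 go.py '[.553,-.308,.16]'
```

```text
clock: 11.8
eef_pos: [0.5889, 0.0957, 0.1218]
ee_rot: [3.118, 0.379, 0.003]
ft_force: [-8.0, 0.8, 18.6]
opening: 0.0549
finger_force: 45.0
clock: 12.8
eef_pos: [0.5889, 0.0957, 0.1218]
ee_rot: [3.118, 0.379, 0.003]
ft_force: [-8.5, -0.2, 18.7]
opening: 0.0549
finger_force: 45.0
clock: 13.8
eef_pos: [0.5887, 0.0956, 0.1801]
ee_rot: [3.118, 0.379, 0.003]
ft_force: [-0.5, 0.3, -3.1]
opening: 0.0547
finger_force: 45.0
clock: 14.0
eef_pos: [0.5879, 0.0956, 0.1784]
ee_rot: [-3.119, -0.379, 0.001]
ft_force: [-0.0, -0.3, -1.9]
opening: 0.0549
finger_force: 45.0
pos [0.5879 0.0956 0.1784] delta [-130.5  383.5   18.5] z [-8.e-04 -0.e+00 -1.e+00] q [-0.04  0.28  1.61 -0.    1.25  1.29] F [-0.  -0.3 -1.9] open 0.0549 ff 44.99984445981681 t 14.0 x [ 0.971  0.239 -0.001]
```

```bash
python3 -m inch '[[[-4,12,0,0,0,0],[-15,44,0,0,0,0],[-29,86,0,0,0,0],[-44,128,0,0,0,0],[-58,170,0,0,0,0],[-72,212,0,0,0,0],[-87,254,0,0,0,0],[-101,296,0,0,0,0],[-115,338,0,0,0,0],[-125,368,0,0,0,0]]]' && python3 -m inch '[[[-4,11,4,0,0,0],[-5,15,10,0,0,0],[-5,15,18,0,0,0],[-5,15,18,0,0,0],[-5,15,18,0,0,0]]]' && python3 go.py '[.553,-.308,.048]'
python3 - <<'E'
from h import *
b=bot.get_image("side");cv2.imwrite("pics/c5.png",cv2.resize(b[130:250,210:350],(700,600)))
E
```

```text
clock: 15.0
eef_pos: [0.5536, -0.2953, 0.1785]
ee_rot: [3.119, 0.376, -0.001]
ft_force: [1.3, 0.5, -2.1]
opening: 0.0551
finger_force: 45.0
clock: 15.5
eef_pos: [0.5538, -0.3056, 0.1602]
ee_rot: [-3.117, -0.382, 0.001]
ft_force: [-0.4, 0.3, -2.1]
opening: 0.055
finger_force: 45.0
pos [ 0.5538 -0.3056  0.1602] delta [ -1.2   2.3 112.2] z [-0.0011  0.0012 -1.    ] q [-0.69  0.38  1.52  0.    1.24  0.64] F [-0.4  0.3 -2.1] open 0.055 ff 44.99996003229171 t 15.5 x [ 0.97   0.241 -0.001]
```

View pics/c5.png

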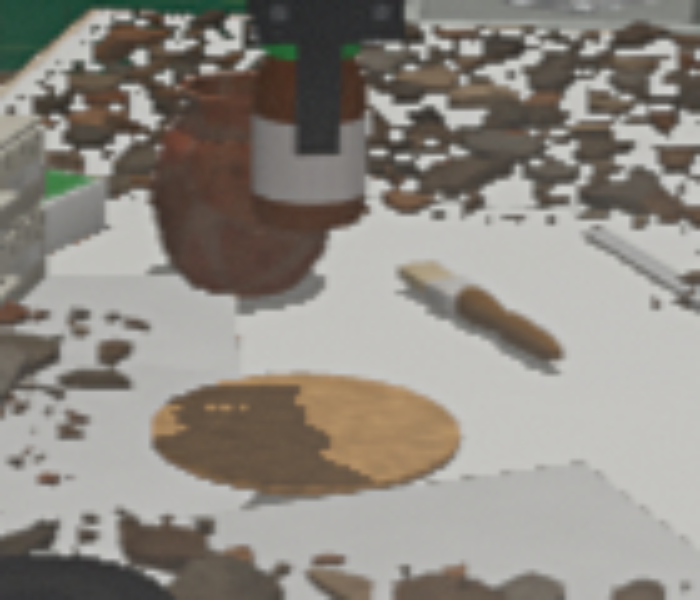

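The jar (u≈308 in the crop) hangs upright over the mat (u≈306). Lowering until contact.

```bash
python3 -m inch '[[[-1,2,8,0,0,0],[-1,2,24,0,0,0],[-1,2,42,0,0,0],[-1,2,60,0,0,0],[-1,2,76,0,0,0],[-1,2,90,0,0,0],[-1,2,100,0,0,0],[-1,2,105,0,0,0],[-1,2,107,0,0,0],[-1,2,107,0,0,0]]]' && python3 -m inch '[[[0,0,1,0,0,0],[0,0,2,0,0,0],[0,0,3,0,0,0],[0,0,4,0,0,0],[0,0,4,0,0,0],[0,0,4,0,0,0]]]' && python3 go.py '[.553,-.308,.048]'
```

```text
clock: 16.55
eef_pos: [0.5535, -0.3097, 0.0542]
ee_rot: [3.118, 0.379, 0.001]
ft_force: [0.7, 0.4, -2.7]
opening: 0.0547
finger_force: 45.0
clock: 17.15
eef_pos: [0.5532, -0.3095, 0.0499]
ee_rot: [-3.119, -0.379, 0.0]
ft_force: [0.8, 0.1, -2.5]
opening: 0.0551
finger_force: 45.0
pos [ 0.5532 -0.3095  0.0499] delta [ 0.2 -1.5  1.9] z [-0.  0. -1.] q [-0.7   0.53  1.57  0.    1.05  0.63] F [ 0.8  0.1 -2.5] open 0.0551 ff 44.999912534840405 t 17.15 x [0.971 0.239 0.   ]
```

```bash
python3 -m inch '[[[0,0,0.5,0,0,0],[0,0,1,0,0,0],[0,0,1.5,0,0,0],[0,0,1.5,0,0,0],[0,0,1.5,0,0,0]]]' && python3 -m inch '[[[0,0,0.4,0,0,0],[0,0,0.7,0,0,0],[0,0,0.7,0,0,0],[0,0,0.7,0,0,0]]]'
```

```text
clock: 17.65
eef_pos: [0.5532, -0.3095, 0.0484]
ee_rot: [-3.119, -0.379, 0.0]
ft_force: [-0.9, 0.7, -2.8]
opening: 0.0551
finger_force: 45.0
clock: 18.05
eef_pos: [0.5533, -0.3096, 0.0479]
ee_rot: [3.119, 0.379, 0.0]
ft_force: [-0.5, 0.6, -1.0]
opening: 0.0547
finger_force: 45.0
```

```bash
python3 -m inch '[[[0,0,0.3,0,0,0],[0,0,0.3,0,0,0],[0,0,0.3,0,0,0]]]' - 5 && python3 -m inch '[[[0,0,0,0,0,0],[0,0,0,0,0,0],[0,0,0,0,0,0],[0,0,0,0,0,0],[0,0,0,0,0,0],[0,0,0,0,0,0],[0,0,0,0,0,0],[0,0,0,0,0,0],[0,0,0,0,0,0],[0,0,0,0,0,0]]]' 0 && python3 -m inch '[[[0,0,-3,0,0,0],[0,0,-10,0,0,0],[0,0,-20,0,0,0],[0,0,-35,0,0,0],[0,0,-50,0,0,0],[0,0,-70,0,0,0],[0,0,-90,0,0,0],[0,0,-110,0,0,0],[0,0,-130,0,0,0],[0,0,-145,0,0,0]]]' && python3 -m inch '[[[-20,0,0,0,0,0],[-50,0,0,0,0,0],[-90,0,0,0,0,0],[-130,0,0,0,0,0],[-170,0,0,0,0,0],[-200,0,0,0,0,0],[-215,0,0,0,0,0],[-220,0,0,0,0,0],[-220,0,0,0,0,0],[-220,0,0,0,0,0]]]'
python3 - <<'E'
from h import *
b=bot.get_image("side");a=bot.get_image("top");cv2.imwrite("pics/c6.png",np.hstack([b[130:330,150:400],a[110:310,130:430]]))
for n,im,bx,z in(("top",a,(265,170,330,235),.1),):
    c,st,h=blob(im,(50,90,40),(85,255,255),bx);print(c,st,world(n,[c],z))
E
```

```text
clock: 18.35
eef_pos: [0.5534, -0.3096, 0.0479]
ee_rot: [3.118, 0.379, 0.0]
ft_force: [-1.7, 1.8, 4.5]
opening: 0.0555
finger_force: 5.0
clock: 19.35
eef_pos: [0.5532, -0.3096, 0.0474]
ee_rot: [3.119, 0.379, 0.0]
ft_force: [-0.1, 0.4, 0.7]
opening: 0.0882
finger_force: 0.0
clock: 20.35
eef_pos: [0.5538, -0.31, 0.1955]
ee_rot: [3.116, 0.379, 0.003]
ft_force: [-0.2, -0.5, 0.5]
opening: 0.0879
finger_force: 0.0
clock: 21.35
eef_pos: [0.3406, -0.3622, 0.1926]
ee_rot: [3.118, 0.38, 0.001]
ft_force: [0.1, -0.6, -0.0]
opening: 0.088
finger_force: 0.0
[300.03571429 201.90625   ] [292 194  17  17 224] [[ 0.5520444 -0.3095873  0.1      ]]
```

View pics/c6.png

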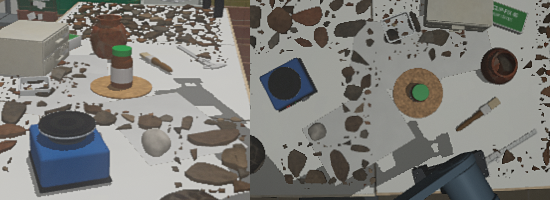

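The jar stands upright in the middle of the mat, with its cap at (300,202) in the full top view. The pad is back up, and the dish, brush and stone haven't moved.

```bash
python3 -c "from cell import bot; print(bot.hand_in())"
```

```text
the job is handed in; nothing more can be done
None
```

I pressed the jar centrally onto the mixer pad down to its stop (about 20 N) and held it there just over two seconds. I then set it down upright in the middle of the cork mat and handed in at about 21 s, with the dish, brush and stone still in place; no verdict was shown.

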